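# Jog the belt sander from its push-button station

## Robot

A 6-joint arm with a two-finger parallel gripper is mounted at the origin on a cart in front of the work surface, level with it; the furniture and walls round the work are solid. World frame = base frame: x ahead of the robot, y to its left, z up, the work surface at z = 0. Lengths are in mm, angles in degrees, forces in N, time in s.
With the tool pointing down it reaches from about 250 to 775 mm from the base axis. Payload 4 kg.
Tool frame: the origin (TCP) lies midway between the tips of the shut fingers; the grasp point (between the pads) lies 19 mm behind it; z points along the fingers, y is the direction in which the jaws open and shut (so a half turn about z gives the same grasp; the last joint's range is limited). The gripper opens to 85 mm and grips with 20 to 120 N. Pads are 22 mm wide; open, the fingers measure 114 mm over their backs; the gripper's body (76 mm by 85 mm) begins 54 mm behind the grasp point. The pads swing forward as they close: fully open they stand 13 mm farther back than shut.
Start: joints at [64.395, 4.996, 78.535, -0, 96.463, -5.907], TCP at [185.398, 517.831, 191.841] pointing down, gripper open.
Joint ranges: [-177.83, 177.83], [-43.37, 116.18], [15.69, 146.23], [-61.86, 241.86], [9.47, 152.12], [-147.06, 147.06]. Speed limits (degrees/s): [159.86, 159.86, 180, 180, 180, 180].

## Interface

Orientations are given as [roll, pitch, yaw] about the fixed x, y, z axes, in that order (R = Rz(yaw) Ry(pitch) Rx(roll)).
In Python, from rig import bot gives the robot as it stands.
- The arm moves only by the tool apply_moves, never from a script. Its argument "plan" is one flat list of numbers, 7 for each row, row after row: the shift along the tool's x, y, z as a fraction of full scale, then the turn, a rotation vector about the tool's x, y, z as a fraction of full scale, then the finger opening in mm, from 0 to 85.4. In form: [dx, dy, dz, ax, ay, az, fingers, dx, dy, dz, ax, ay, az, fingers, ...]. A call has 1 to 12 rows; each row is the pose to reach, as a shift and turn from the pose commanded when the call began, along the tool's axes at that moment, turning the shorter way round; what a row does not reach only later rows make up. Full scale, the value 1, is 0.3 m for a shift and 180 degrees for a turn. A row lasts 1/10 s, in which the tool goes at most 50 mm and 8.59 degrees, less where a joint would pass 70% of its speed; a pose out of reach is approached as far as the arm can. A call with a number of a shift or a turn outside -1 to 1 is refused whole. A call with a gripper value outside its range is refused whole. The fingers move at their own pace and stop on an object; "squeeze" is the grip in N (left out, the last holds). Time passes only in rows, so rows that repeat a pose let the fingers close. It gives the time, the measured TCP pose, the force and the opening at its end, in the units of the state.
- bot.get_obs(): the state, without advancing time (a new reading comes with each control period).
- bot.capture(name): name is "side" or "top"; returns the picture (384x512x3 uint8, red, green, blue); there is no depth.
- bot.calibration(name): a dict with "intrinsics" (3x3 intrinsics, pixels), "rvec" (rotation vector, rad) and "tvec" (3), from world to camera coordinates, as OpenCV has them. Camera axes: x right, y down, z forward; pixel columns grow to the right and rows downward; lengths in mm; the calibration is good to about 2 mm. A picture is of the moment at which its call begins. calibration takes no time and is no camera call.
- bot.sign_off(): hands the job in, once; it reports no verdict.
The state is a dict: "time": time; "joint_positions": joint angles; "qvel": joint speeds; "effort": joint torques, N m; "position": TCP position; "ee_rot": TCP orientation; "contact_force": force on the tool from outside, world axes, zero at the start; "wrist_torque": the same for the moment, N m; "gripper_width": finger opening in mm.
Only numpy, scipy, OpenCV 4.12 (cv2) and the standard library are available. Lean on these libraries where they do the work, as an engineer would, in place of code of your own. Each camera call takes 0.05 s, during which the arm holds its last target. There are 200 camera calls.

## Task

A new belt has been fitted to the belt sander and has to be run in with the jog button of its push-button station, the grey box on the desk. Press the jog button (the plain flat-topped round one, not the mushroom-headed stop button at the cable-gland end) all the way down, keep it down without a break for at least three seconds, then let it go so that it springs back up. Do not press the stop button.

Things in the scene. Friction and masses are not known exactly. Their poses are not given: they have to be found in the camera images.
- station: Push-button station fixed to the desk, turned any way: grey box with aluminium cover, 70 (x) x 140 (y) x 45 mm high, origin at the centre of its underside, z up. On top, in a row along y: jog button at y = -42 mm, fixed white pilot lamp (14 mm wide, 9 mm high) at 0, stop button at +42 mm. A black cable gland sticks out 16 mm at the +y end. Small loose objects up to 37 mm high stand beside it.
- jog_button_top (a point): Centre of the flat top of the jog button, a plain black cylinder 30 mm across with a flat top; it moves with the button. Unpressed it stands 63 mm above the desk, 18 mm above the cover; the steel ring round its foot is 38 mm across and rises 4 mm above the cover. Beware: the screen along the right (-y) side of the desk rises 0.36 m above the desk top.
- jog_button (a joint): How far the jog button is pressed straight down, in m: 0 when up, 0.008 when fully down. It is sprung: it starts to move at about 1.4 N, takes about 5 N to be fully down, and comes back up by itself when let go.
- stop_button (a joint): How far the stop button is pressed straight down, in m: 0 when up, 0.005 when fully down, sprung in the same way. It is a black mushroom-shaped button, head 40 mm across with sloping rim, on a narrower stem, top 61 mm above the desk; it must not be pressed.

How it is judged (in metres and radians):
On the way:
1. the jog button is held down for three seconds without a break (value of joint jog_button above 0.005 m), for 3 s.
At the end, for the whole second after the job is handed in: The jog button has been held pressed more than 5 mm of its 8 mm for 3 s without a break, and is up again (within 1.5 mm); the stop button is up (within 1.5 mm) (value of joint each of jog_button, stop_button below 0.0015 m); the robot touches nothing.
It fails at once if the stop button is pressed (more than 2 mm) (value of joint stop_button above 0.002 m).
It also fails if it takes over 34 s, if anything falls off the work surface, if the arm or the gripper's body presses on something with over 40 N, if the wrist force passes 120 N, or if a joint passes its speed limit or range.

## Working session

There is one attempt and no reset: what is moved stays moved. The work goes in short steps, Python scripts to look and compute and a tool call to move; the robot and the scene stay as the last step left them, time stands still between calls to the robot, and variables do not carry over. Pictures are saved under pics/ and viewed, about 8 in all and at most 12, crops included, and the job is handed in when it is done.

Besides the shell and the picture viewer there is one more tool, called after "Emit:" as a command line: name --argument value ..., lists and objects as JSON in quotes. apply_moves: Moves the arm, as the interface text tells. Its arguments: {"type":"object","properties":{"plan":{"type":"array","items":{"type":"number"}},"squeeze":{"type":"number"}},"required":["plan"]}

```bash
mkdir -p pics
cat > h.py <<'E'
import numpy as np, cv2
from rig import bot
def cam(n):
    c=bot.calibration(n);K=np.array(c["intrinsics"],float);R=cv2.Rodrigues(np.array(c["rvec"],float))[0];t=np.array(c["tvec"],float).ravel();return K,R,t
def ray(n,uv):
    K,R,t=cam(n);d=R.T@np.linalg.inv(K)@np.array([uv[0],uv[1],1.]);return -R.T@t,d/np.linalg.norm(d)
def onz(n,uv,z):
    o,d=ray(n,uv);return o+d*(z-o[2])/d[2]
def tri(a,b):
    (o,d),(p,e)=ray("top",a),ray("side",b)
    s=np.linalg.lstsq(np.c_[d,-e],p-o,rcond=None)[0];A,B=o+s[0]*d,p+s[1]*e
    return (A+B)/2,np.linalg.norm(A-B)
E
python3 - <<'E'
from h import *
for n in("top","side"):
    cv2.imwrite(f"pics/{n}0.png",cv2.cvtColor(bot.capture(n),cv2.COLOR_RGB2BGR));print(n,ray(n,(256,192)))
print(bot.get_obs())
E
```

```text
top (array([ 353.9530015 , -242.74920815,  909.77062408]), array([ 0.20744049, -0.04143972, -0.97736953]))
side (array([523.23190688, 490.93089052, 494.39874589]), array([-0.01152277, -0.86142418, -0.50775546]))
{'time': 0.1, 'joint_positions': array([ 6.43957046e+01,  5.03743732e+00,  7.86192037e+01,  1.20168098e-03,
        9.64629183e+01, -5.90735053e+00]), 'qvel': array([ 0.12164389, -0.1482976 , -0.31749057,  0.00226051, -0.02928448,
       -0.04666088]), 'effort': array([ 1.35143488e-03, -3.53015149e+01, -3.14217997e+01, -2.08759525e-04,
        7.93649931e-03, -9.39624272e-07]), 'position': array([185.13648269, 517.32490914, 190.70420662]), 'ee_rot': array([-1.79881199e+02, -1.34930265e-02,  1.60303175e+02]), 'contact_force': array([ 0.55326249, -0.19927984, -0.39299298]), 'wrist_torque': array([-0.07651345, -0.00594721,  0.05461421]), 'gripper_width': 85.64456790832305}
```

View pics/top0.png

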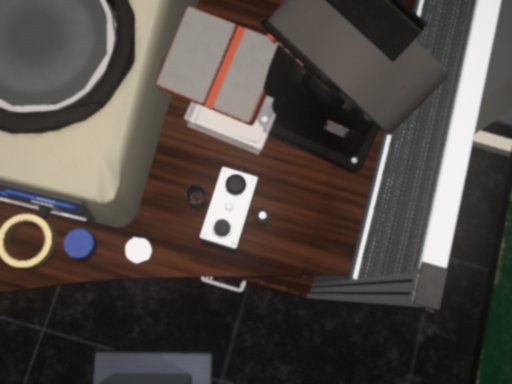

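View pics/side0.png

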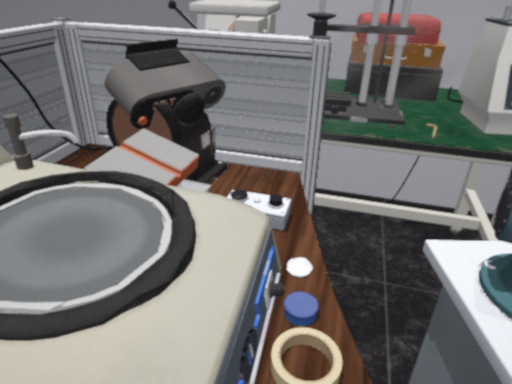

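Top view: station cover spans about (238,168)-(222,248), with buttons at (235,184) and (222,228). Side view: buttons at (238,195) and (275,201). I'll zoom both to tell the buttons apart and measure them.

Run:
```python
from h import *
t=cv2.imread("pics/top0.png");s=cv2.imread("pics/side0.png")
a=cv2.resize(t[155:260,175:285],None,fx=5,fy=5,interpolation=cv2.INTER_CUBIC);b=cv2.resize(s[175:240,215:305],None,fx=5,fy=5,interpolation=cv2.INTER_CUBIC)
o=np.zeros((600,800,3),np.uint8);a=cv2.resize(a,(400,382));b=cv2.resize(b,(400,289));o[:382,:400]=a;o[:289,400:]=b
cv2.imwrite("pics/z.png",o)
for n,im,(x0,y0,x1,y1) in(("top",t,(195,160,262,252)),("side",s,(225,182,300,235))):
    g=cv2.cvtColor(im,cv2.COLOR_BGR2GRAY)[y0:y1,x0:x1]
    k,l,st,c=cv2.connectedComponentsWithStats((g<70).astype(np.uint8))
    for i in range(1,k):
        if 30<st[i,4]<700: print(n,st[i]+[x0,y0,0,0,0],c[i]+[x0,y0])
    hsv=cv2.cvtColor(im,cv2.COLOR_BGR2HSV)[y0:y1,x0:x1]
    m=((hsv[...,1]<60)&(hsv[...,2]>140)).astype(np.uint8)
    cs=max(cv2.findContours(m,0,2)[0],key=cv2.contourArea);r=cv2.minAreaRect(cs);P=cv2.boxPoints(r)+[x0,y0];print(n,"cover",P.round(1).tolist())
    if n=="top":
        W=np.array([onz(n,p,45) for p in P]);print(W.round(1),[np.linalg.norm(W[i]-W[i-1]).round(1) for i in range(4)])
```

```text
top [227 176  18  18 177] [235.43502825 183.8079096 ]
top cover [[198.4, 237.2], [220.6, 164.9], [258.2, 176.4], [235.9, 248.7]]
[[ 451.  -176.    45. ]
 [ 587.7 -212.3   45. ]
 [ 567.4 -283.    45. ]
 [ 431.3 -244.6   45. ]] [np.float64(71.3), np.float64(141.5), np.float64(73.6), np.float64(141.3)]
side [232 182  14  17 141] [239.21276596 191.62411348]
side [245 182  11   9  52] [250.23076923 185.40384615]
side [261 182  23  24 324] [273.14197531 191.4537037 ]
side [274 182  26  53 571] [292.94220665 213.96672504]
side cover [[225.0, 191.0], [290.0, 191.0], [290.0, 234.0], [225.0, 234.0]]
```

View pics/z.png

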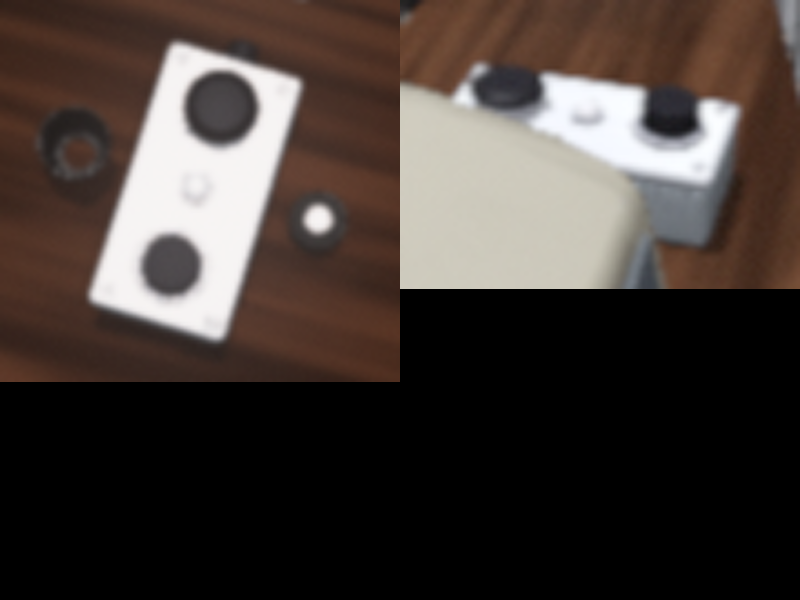

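Run:
```python
from h import *
print("jog tri",tri((222,227.9),(276.2,196.4)), onz("top",(222,227.9),63))
print("stop plane",onz("top",(235.4,183.8),61))
print("screen foot",[onz("top",p,0).round() for p in((355,275),(372,200),(385,140))],"screen top",[onz("top",p,360).round() for p in((430,300),(425,265),(478,60))])
print("box corner",tri((128,222),(268,235)), "dish centre",tri((53,44),(80,240)), "sander",tri((388,130),(222,85)))
o=bot.get_obs();print(o["position"],o["ee_rot"],o["joint_positions"])
from scipy.spatial.transform import Rotation as Ro
print(Ro.from_euler("xyz",o["ee_rot"],degrees=True).as_matrix().round(3))
```

```text
jog tri (array([ 467.88816281, -219.10083991,   65.29069915]), np.float64(3.379954793721389)) [ 466.5071742 -218.7881264   63.       ]
stop plane [ 548.46017159 -240.822189     61.        ]
screen foot [array([ 390., -473.,    0.]), array([ 537., -511.,    0.]), array([ 661., -541.,    0.])] screen top [array([ 348., -469.,  360.]), array([ 388., -465.,  360.]), array([ 650., -547.,  360.])]
box corner (array([481.87262922, -57.10131098,  80.68566694]), np.float64(21.79192315900387)) dish centre (array([757.36893982,  68.89259357, 163.58460147]), np.float64(2.1993678711904043)) sander (array([ 599.64466339, -468.1566745 ,  239.25545881]), np.float64(6.427562322003984))
[185.13648269 517.32490914 190.70420662] [-1.79881199e+02 -1.34930265e-02  1.60303175e+02] [ 6.43957046e+01  5.03743732e+00  7.86192037e+01  1.20168098e-03
  9.64629183e+01 -5.90735053e+00]
[[-0.941  0.337 -0.001]
 [ 0.337  0.941 -0.002]
 [ 0.    -0.002 -1.   ]]
```

Jog button is at about (467, -219), height 65 by triangulation against the stated 63. The gland is at the far end, so this is the near one. I'm lifting, closing the fingers and crossing over.

Emit:
apply_moves --plan '[0,0,-0.35,0,0,0,0,0,0,-0.35,0,0,0,0,0,0,-0.35,0,0,0,0,-0.85,-0.99,-0.35,0,0,0,0,-0.85,-0.99,-0.35,0,0,0,0,-0.85,-0.99,-0.35,0,0,0,0,-0.85,-0.99,-0.35,0,0,0,0,-0.85,-0.99,-0.35,0,0,0,0,-0.85,-0.99,-0.35,0,0,0,0,-0.85,-0.99,-0.35,0,0,0,0,-0.85,-0.99,-0.35,0,0,0,0,-0.85,-0.99,-0.35,0,0,0,0]' --squeeze 20

```text
time: 1.3
position: [326.6, 148.1, 296.2]
ee_rot: [-179.9, 0.0, 159.7]
contact_force: [-0.7, 0.5, 0.1]
gripper_width: 0.1
```

Emit:
apply_moves --plan '[-0.86,-0.988,0,0,0,0,0,-0.86,-0.988,0,0,0,0,0,-0.86,-0.988,0,0,0,0,0,-0.86,-0.988,0,0,0,0,0,-0.86,-0.988,0,0,0,0,0,-0.86,-0.988,0,0,0,0,0,-0.86,-0.988,0,0,0,0,0,-0.86,-0.988,0,0,0,0,0,-0.86,-0.988,0.3,0,0,0,0,-0.86,-0.988,0.5,0,0,0,0,-0.86,-0.988,0.6,0,0,0,0,-0.86,-0.988,0.6,0,0,0,0]'

```text
time: 2.5
position: [466.5, -211.2, 111.2]
ee_rot: [179.9, -0.4, 160.4]
contact_force: [-0.1, -0.1, -0.1]
gripper_width: 0.1
```

Emit:
apply_moves --plan '[0,0,0.1,0,0,0,0,0,0,0.1,0,0,0,0,0,0,0.1,0,0,0,0,0,0,0.1,0,0,0,0]'

```text
time: 2.9
position: [470.0, -214.1, 89.1]
ee_rot: [-180.0, 0.2, 160.3]
contact_force: [0.5, -0.6, 0.8]
gripper_width: 0.1
```

Run:
```python
from h import *
from scipy.spatial.transform import Rotation as Ro
o=bot.get_obs();print(o["time"],o["position"],o["ee_rot"],o["contact_force"])
print(Ro.from_euler("xyz",o["ee_rot"],degrees=True).as_matrix().round(3))
a=bot.capture("top")[...,::-1];b=bot.capture("side")[...,::-1]
def pj(n):
    K,R,t=cam(n);p=K@(R@o["position"]+t);return (p[:2]/p[2]).round(1)
print(pj("top"),pj("side"))
v=np.zeros((384,800,3),np.uint8);v[:,:400]=cv2.resize(a[155:260,175:285],(400,384));v[:,400:]=cv2.resize(b[140:240,215:315],(400,384))
cv2.imwrite("pics/n1.png",v)
```

```text
2.9 [ 469.9673316  -214.08024018   89.1019924 ] [-179.96837131    0.2231755   160.34163975] [ 0.47234439 -0.62394082  0.76564885]
[[-0.942  0.336  0.003]
 [ 0.336  0.942 -0.002]
 [-0.004 -0.001 -1.   ]]
[219.  223.9] [276.6 188.2]
```

View pics/n1.png

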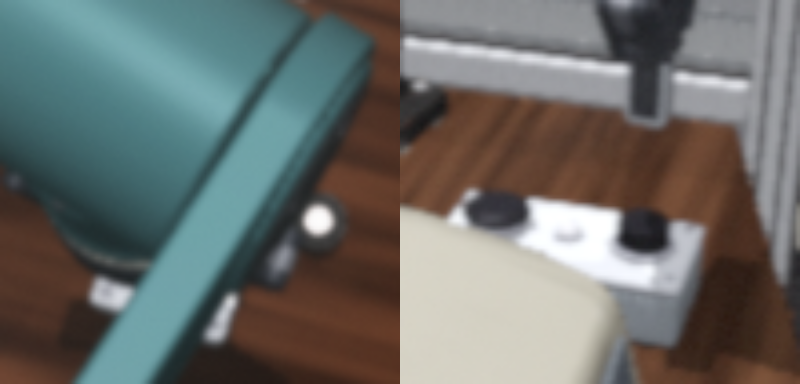

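The side view shows the fingertip at about (276,172), but the reported TCP projects to (276.6,188). The top view shows a dark finger-like part near (252,228), well right of the button. The two disagree by several centimetres, so I'm checking before pressing.

Run:
```python
from h import *
o=bot.get_obs();print(o["time"],o["position"],o["ee_rot"],o["joint_positions"],o["contact_force"])
print(tri((252,228),(276.3,171.8)))
a=bot.capture("top")[...,::-1];b=bot.capture("side")[...,::-1]
v=np.zeros((500,800,3),np.uint8);v[:,:400]=cv2.resize(a[130:280,160:280],(400,500));v[:,400:]=cv2.resize(b[80:230,220:340],(400,500))
cv2.imwrite("pics/n2.png",v)
for n in("top","side"):
  K,R,t=cam(n)
  for p in([467.5,-218.7,63],o["position"]): q=K@(R@np.array(p)+t);print(n,(q[:2]/q[2]).round(1))
```

```text
3.0 [ 469.94799535 -214.37271367   89.33788759] [-179.95814926    0.26155689  160.31756912] [-3.08183186e+01  3.01862597e+00  9.23877808e+01  9.49973789e-03
  8.43288781e+01 -1.01136709e+02] [ 1.14033698 -0.03753108 -0.23205505]
(array([ 465.58922603, -271.67241264,   98.06038666]), np.float64(5.618498963026231))
top [222.  227.3]
top [219.1 223.9]
side [277.1 197.6]
side [276.6 188. ]
```

View pics/n2.png

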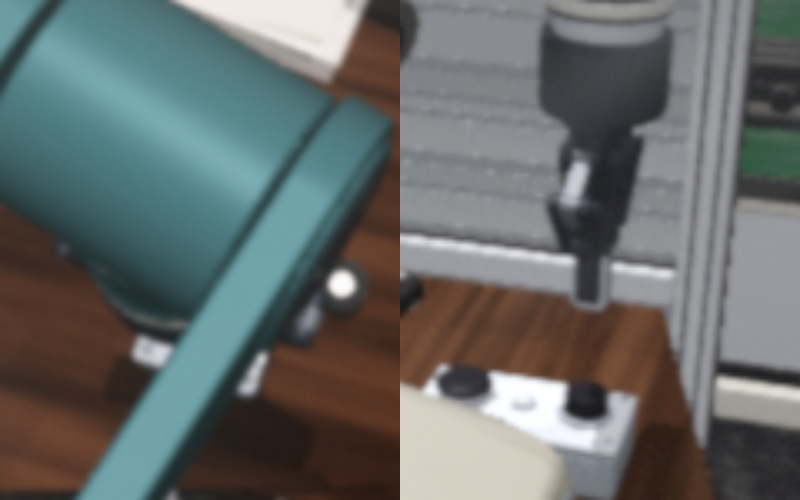

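Body, knuckle and pad proportions fit the scale, so the tip is either about 40 mm higher or about 65 mm farther in -y than reported. I'll raise the tool and tilt it outward so both cameras can see the tip.

Emit:
apply_moves --plan '[0,0,-0.2,0,0,0,0,0,0,-0.2,0,0,0,0,0,0,-0.2,-0.065,-0.183,0,0,0,0,-0.2,-0.065,-0.183,0,0,0,0,-0.2,-0.065,-0.183,0,0,0,0,-0.2,-0.065,-0.183,0,0,0,0,-0.2,-0.065,-0.183,0,0,0,0,-0.2,-0.065,-0.183,0,0,0,0,-0.2,-0.065,-0.183,0,0]'

```text
time: 4.0
position: [470.2, -215.3, 150.1]
ee_rot: [167.0, 32.9, 156.5]
contact_force: [0.9, 0.2, -0.2]
gripper_width: -0.2
```

Run:
```python
from h import *
o=bot.get_obs();print(o["time"],o["position"],o["ee_rot"],o["joint_positions"],o["contact_force"])
a=bot.capture("top")[...,::-1];b=bot.capture("side")[...,::-1]
v=np.zeros((500,800,3),np.uint8);v[:,:400]=cv2.resize(a[130:280,180:300],(400,500));v[:,400:]=cv2.resize(b[80:230,220:340],(400,500))
cv2.imwrite("pics/n3.png",v)
for n in("top","side"):
  K,R,t=cam(n); q=K@(R@o["position"]+t);print(n,(q[:2]/q[2]).round(1))
```

```text
4.0 [ 470.17768862 -215.2540473   150.14472396] [166.99472706  32.88352279 156.53265778] [ -49.00234916  -21.20938467  113.77350855   28.30679348   65.38287633
 -126.29770648] [ 0.8557528   0.17863699 -0.19864641]
top [218.5 218.4]
side [277.9 162.3]
```

View pics/n3.png

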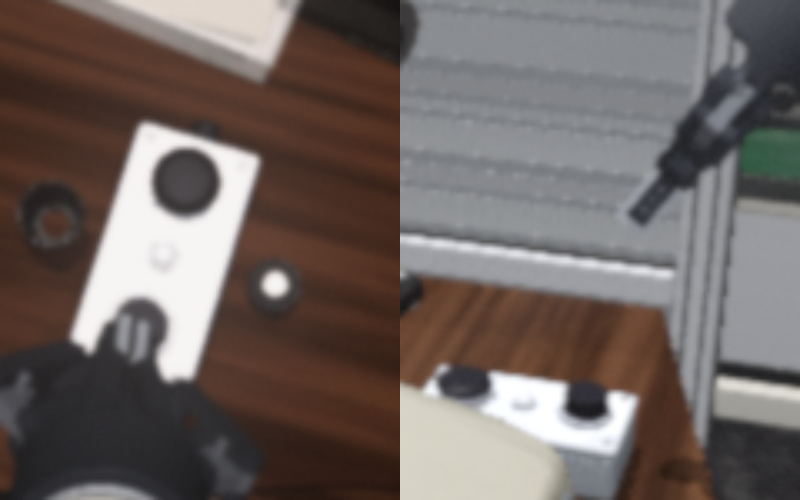

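Tip at top (219.6,223.9) and side (290.5,144.5). The TCP projects to (218.5,218.4) and (277.9,162.3), so the real tip looks to lie behind the reported TCP along the tool axis. I'll put a number on it.

Run:
```python
from h import *
from scipy.spatial.transform import Rotation as Ro
o=bot.get_obs();R=Ro.from_euler("xyz",o["ee_rot"],degrees=True).as_matrix()
p,g=tri((219.6,223.9),(290.5,144.5));print("tilted tip",p,g,"in tool",R.T@(p-o["position"]))
# untilted: side ray only, closest point to the vertical tool axis
c,d=ray("side",(276.3,171.8));q=np.array([469.95,-214.4,89.3]);z=np.array([0,0,1.])
s=np.linalg.lstsq(np.c_[d,-z],q-c,rcond=None)[0];print("untilted up by",s[1],"gap",np.linalg.norm(c+s[0]*d-q-s[1]*z))
```

```text
tilted tip [ 451.07010085 -217.83334463  190.13639696] 9.218681195056538 in tool [ -7.95719654  -0.56865083 -44.15931383]
untilted up by 38.97649272295728 gap 2.535771555244396
```

Two independent measurements, 44 mm tilted and 39 mm upright, agree that the real tip is about 40 mm short of the reported TCP along the tool axis. The sideways offset is small. Contact should therefore come near a reported z of 23, and I'll confirm it by force. First, back upright.

Emit:
apply_moves --plan '[0,0,0,0.065,0.183,0,0,0,0,0,0.065,0.183,0,0,0,0,0,0.065,0.183,0,0,0,0,0,0.065,0.183,0,0,0,0,0,0.065,0.183,0,0,0,0,0,0.065,0.183,0,0]'

```text
time: 4.7
position: [470.7, -213.2, 146.3]
ee_rot: [180.0, -0.0, 160.5]
contact_force: [-0.5, -0.5, -0.1]
gripper_width: 0.3
```

Emit:
apply_moves --plan '[0.004,-0.018,0.1,0,0,0,0,0.004,-0.018,0.2,0,0,0,0,0.004,-0.018,0.28,0,0,0,0,0.004,-0.018,0.33,0,0,0,0,0.004,-0.018,0.33,0,0,0,0,0.004,-0.018,0.33,0,0,0,0]'

```text
time: 5.3
position: [465.4, -218.7, 49.0]
ee_rot: [-180.0, 0.1, 160.3]
contact_force: [0.3, -0.4, 1.3]
gripper_width: -0.2
```

Run:
```python
from h import *
o=bot.get_obs();print(o["time"],o["position"],o["contact_force"])
b=bot.capture("side")[...,::-1]
cv2.imwrite("pics/n4.png",cv2.resize(b[140:240,220:320],(500,500),interpolation=cv2.INTER_CUBIC))
```

```text
5.3 [ 465.36651564 -218.71532351   48.96296176] [ 0.34934825 -0.42597834  1.25335687]
```

View pics/n4.png

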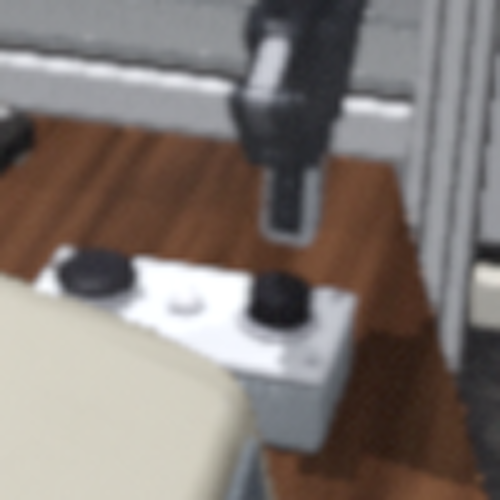

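The tip now shows about 20 mm above the jog button (tip at (290,242), button top at (280,285) in the crop), slightly to -x. I'm nudging it +3 mm in x and lowering slowly.

Emit:
apply_moves --plan '[-0.01,0.003,0.03,0,0,0,0,-0.01,0.003,0.05,0,0,0,0,-0.01,0.003,0.06,0,0,0,0,-0.01,0.003,0.07,0,0,0,0,-0.01,0.003,0.07,0,0,0,0,-0.01,0.003,0.07,0,0,0,0]'

```text
time: 5.95
position: [468.6, -218.6, 26.7]
ee_rot: [180.0, -0.0, 160.3]
contact_force: [0.6, 0.2, -0.1]
gripper_width: -0.0
```

Emit:
apply_moves --plan '[0,0,0.005,0,0,0,0,0,0,0.01,0,0,0,0,0,0,0.015,0,0,0,0,0,0,0.015,0,0,0,0,0,0,0.015,0,0,0,0]'

```text
time: 6.45
position: [468.7, -218.7, 22.6]
ee_rot: [180.0, 0.0, 160.3]
contact_force: [-0.2, 0.9, 2.6]
gripper_width: -0.1
```

Force is rising at a reported z of 22.6. Pressing on in small steps.

Emit:
apply_moves --plan '[0,0,0.005,0,0,0,0,0,0,0.01,0,0,0,0,0,0,0.01,0,0,0,0,0,0,0.01,0,0,0,0]'

```text
time: 6.85
position: [468.7, -218.7, 19.5]
ee_rot: [-180.0, 0.0, 160.3]
contact_force: [-0.6, 0.6, 3.0]
gripper_width: -0.0
```

Emit:
apply_moves --plan '[0,0,0.005,0,0,0,0,0,0,0.01,0,0,0,0,0,0,0.01,0,0,0,0,0,0,0.01,0,0,0,0]'

```text
time: 7.25
position: [468.7, -218.7, 16.5]
ee_rot: [-180.0, 0.0, 160.3]
contact_force: [-0.5, 0.0, 4.3]
gripper_width: 0.0
```

One or two more millimetres to find the bottom stop.

Emit:
apply_moves --plan '[0,0,0.003,0,0,0,0,0,0,0.005,0,0,0,0,0,0,0.005,0,0,0,0]'

```text
time: 7.55
position: [468.8, -218.7, 15.6]
ee_rot: [-180.0, 0.0, 160.3]
contact_force: [-1.9, 0.7, 7.6]
gripper_width: -0.3
```

Emit:
apply_moves --plan '[0,0,0.003,0,0,0,0,0,0,0.005,0,0,0,0,0,0,0.005,0,0,0,0]'

```text
time: 7.85
position: [468.8, -218.8, 15.4]
ee_rot: [-180.0, 0.1, 160.3]
contact_force: [-5.1, 2.5, 13.6]
gripper_width: 0.0
```

The button has bottomed at z≈15.5: force jumped to 13.6 N with almost no travel. Holding for 3.6 s.

Emit:
apply_moves --plan '[0,0,0,0,0,0,0,0,0,0,0,0,0,0,0,0,0,0,0,0,0,0,0,0,0,0,0,0,0,0,0,0,0,0,0,0,0,0,0,0,0,0,0,0,0,0,0,0,0,0,0,0,0,0,0,0,0,0,0,0,0,0,0,0,0,0,0,0,0,0,0,0,0,0,0,0,0,0,0,0,0,0,0,0]'

```text
time: 9.05
position: [468.8, -218.8, 15.4]
ee_rot: [-180.0, 0.1, 160.3]
contact_force: [-3.8, 2.6, 13.9]
gripper_width: -0.3
```

Emit:
apply_moves --plan '[0,0,0,0,0,0,0,0,0,0,0,0,0,0,0,0,0,0,0,0,0,0,0,0,0,0,0,0,0,0,0,0,0,0,0,0,0,0,0,0,0,0,0,0,0,0,0,0,0,0,0,0,0,0,0,0,0,0,0,0,0,0,0,0,0,0,0,0,0,0,0,0,0,0,0,0,0,0,0,0,0,0,0,0]'

```text
time: 10.25
position: [468.8, -218.8, 15.4]
ee_rot: [-180.0, 0.1, 160.3]
contact_force: [-4.3, 2.8, 12.7]
gripper_width: -0.1
```

Emit:
apply_moves --plan '[0,0,0,0,0,0,0,0,0,0,0,0,0,0,0,0,0,0,0,0,0,0,0,0,0,0,0,0,0,0,0,0,0,0,0,0,0,0,0,0,0,0,0,0,0,0,0,0,0,0,0,0,0,0,0,0,0,0,0,0,0,0,0,0,0,0,0,0,0,0,0,0,0,0,0,0,0,0,0,0,0,0,0,0]'

```text
time: 11.45
position: [468.8, -218.8, 15.4]
ee_rot: [-180.0, 0.1, 160.3]
contact_force: [-4.3, 2.4, 13.1]
gripper_width: -0.0
```

Run:
```python
from h import *
o=bot.get_obs();print(o["time"],o["position"],o["contact_force"])
b=bot.capture("side")[...,::-1]
cv2.imwrite("pics/n5.png",cv2.resize(b[140:240,220:320],(500,500),interpolation=cv2.INTER_CUBIC))
```

```text
11.45 [ 468.82799636 -218.75778878   15.39597717] [-4.33902588  2.39469427 13.06153059]
```

View pics/n5.png

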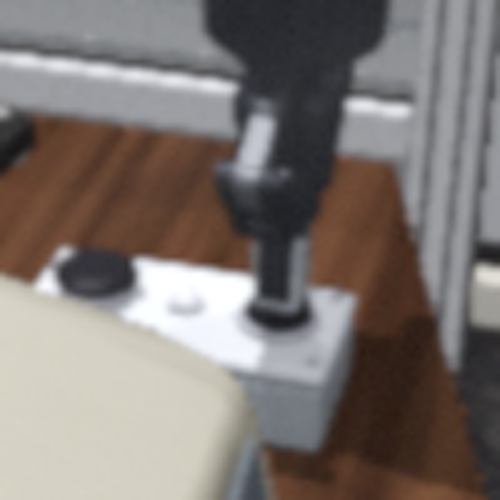

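The picture shows the tip centred on the jog button, which is down near its ring. The stop button is clear. Held about 3.9 s, so I'm releasing by going straight up.

Emit:
apply_moves --plan '[0,0,-0.03,0,0,0,0,0,0,-0.1,0,0,0,0,0,0,-0.2,0,0,0,0,0,0,-0.3,0,0,0,0,0,0,-0.3,0,0,0,0,0,0,-0.3,0,0,0,0,0,0,-0.3,0,0,0,0,0,0,-0.3,0,0,0,0]'

```text
time: 12.3
position: [467.4, -217.9, 101.1]
ee_rot: [179.9, -0.2, 160.3]
contact_force: [0.7, 0.0, -0.6]
gripper_width: -0.1
```

Run:
```python
from h import *
o=bot.get_obs();print(o["time"],o["position"],o["contact_force"],abs(o["qvel"]).max())
b=bot.capture("side")[...,::-1]
cv2.imwrite("pics/n6.png",cv2.resize(b[140:240,220:320],(500,500),interpolation=cv2.INTER_CUBIC))
```

```text
12.3 [ 467.39138378 -217.88404078  101.1057407 ] [ 0.71403255  0.03408488 -0.57519693] 0.3543846088209873
```

View pics/n6.png

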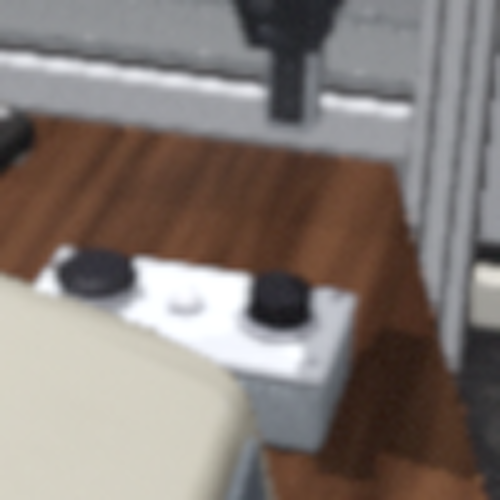

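The jog button is back up, looking the same as before (top at (280,285)). The stop button is unchanged and the arm is clear. Handing in.

```bash
python3 -c "
from rig import bot
print(bot.sign_off())"
```

```text
the job is handed in; nothing more can be done
None
```

I pressed the jog button to its bottom stop, held it there about 3.6 s at roughly 13 N, then lifted straight off and handed the job in at 12.3 s. No verdict was reported.

- **Press:** contact came near a reported z of 22.6 mm. The button bottomed at about 15.5 mm, where the force jumped with almost no further travel. That fits the stated 8 mm stroke.
- **Last checks:** the final side picture shows the jog button fully up again and the stop button unchanged. The arm was clear, with wrist force back to noise (under 1 N).
- **Disagreement found:** the cameras put the real fingertip about 40 mm short of the reported tool point along the tool axis (44 mm measured tilted, 39 mm upright). The contact height confirmed it, at 63 − 22.6 ≈ 40 mm. I pressed by that measured offset and by force rather than by the reported height. I did not find out why the two differ.
- **Looser measurements:** the triangulated button height was 65 mm against the stated 63 mm. The two sight lines to the tilted fingertip missed each other by 9 mm.

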